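# Dock the tube carriage and throw its draw latch

### The job

Gently slide the carriage with the orange tube rack into the reader until you feel it bear on the rubber seal, then flip the latch claw over so that it hooks behind the keeper tab on the carriage, and swing the latch lever back over centre until it lies fully down. Do not force anything, since the seal and latch are easily spoiled, and leave the other things where they are.

Things in the scene. Friction and masses are not known exactly. Their poses are not given: they have to be found in the camera images.
- housing: The reader's white housing, fixed, 168 x 150 mm, flat deck 90 mm above the table; stands differently placed and turned each time. Origin on the table under the middle of its docking face. +x is level and points out of that face to the carriage (which slides in along -x), +y across, +z up.
- dock (a point): Middle of the housing's docking face, 52 mm above the table (axes as housing). A black rubber seal stands out of it; its free face is at an unknown place 4.5 to 9.5 mm out in +x (seals wear and swell: feel for it). It yields 1 mm per 10 N.
- carriage: Aluminium carriage with an orange rack of white tubes fixed on it (tops 66 mm above the table). Slides along the housing's x with 3 N friction, stays where left. Axes as housing; origin on the table under the middle of its inner face, which meets the seal, so its x in the housing's frame is how far it stands out.
- push_plate (a point): Middle of the outer face of the carriage's outer end plate (110 mm wide, 8 mm thick, 14 to 72 mm above the table): 50 mm above the table, 162 mm in +x from the carriage's origin. Push here along -x.
- keeper (a point): Keeper: upright steel tab on the carriage, 20 mm wide (y), 6 mm thick (x), 15 mm high above its ledge. This point is the middle of its top edge, 105 mm above the table, 19 mm in +x from the carriage's origin; axes as carriage. The claw's lip must end on its +x side, below its top, and pulls there.
- latch: Base of the over-centre draw latch, fixed on the housing deck, carrying lever and claw. Origin on the deck, 45 mm behind the docking face; axes as housing. The lever's pivot is 12 mm above it.
- lever_end (a point): Middle of the free end of the lever: a straight steel bar 16 mm wide, 6 mm thick, 68 mm long from its pivot (level axis along y, 102 mm above the table). The claw is pinned to it 18 mm from the pivot, 10 degrees below the bar's line when closed.
- lever (a joint): Lever angle, rad: 0 = closed, lying level along -x on its stop; 1.48 = open, nearly upright, on a stop. Stays where left (0.06 N m). With the claw hooked, load starts below about 0.9, rises (2 to 8 N at the lever's end), fades at dead centre (about 0.17); past that it may still need pressing down to its stop.
- claw (a joint): Claw angle on the lever, rad: 3.12 = folded back along the lever, pointing beyond its end. (lever minus claw) = how far the claw points below level towards +x. Swings freely: folded back it leans away from the keeper; pushed past upright it drops towards the keeper by its own weight (40 g).
- claw_lip (a point): Middle of the lip's lower edge. Claw: steel frame 33 mm wide, two side arms straddling the lever, joined at the nose by a top plate (26 mm long) and a 6 mm thick lip, 91 mm from its pin. With lever fully open and carriage at the seal the lip comes down 5 to 10 mm clear beyond the keeper; with a lower lever it may rest on the tab.
- timer: White timer, 50 x 36 x 16 mm, lying on the housing deck; leave alone. Origin under its centre.
- tube_cap: Small white cap, 22 mm diameter, 14 mm high, on the housing deck; leave alone. Origin under its centre.
- reagent: Amber bottle, 64 mm diameter, 130 mm high; leave alone.
- beaker: Glass beaker, 70 mm diameter, 85 mm high; leave alone.
- sample_box: Green sample box with clear lid, 130 x 90 x 52 mm; leave alone.
- marker: Black marker, 16 mm diameter, 120 mm long, lying; leave alone.
- tip_box: Blue tip box, 120 x 85 x 60 mm; leave alone.

How it is judged:
By the outcome, as a careful person would: the job done as asked, in the order asked, and still so for the second after the job is handed in, with the robot touching nothing.
It also fails if it takes over 72 s, if anything falls off the work surface, if the arm or the gripper's body presses on something with over 40 N, if the wrist force passes 120 N, or if a joint passes its speed limit or range.

### The arm

A 6-joint arm with a two-finger parallel gripper is mounted at the origin on the work surface. World frame = base frame: x ahead of the robot, y to its left, z up, the work surface at z = 0. Lengths are in m, angles in rad, forces in N, time in s.
With the tool pointing down it reaches from about 0.275 to 0.875 m from the base axis. Payload 12.5 kg.
Tool frame: the origin (TCP) lies at the very end of the fingers, on their centre line; the grasp point (between the pads) lies 19 mm behind it; z points along the fingers, x is the direction in which the jaws open and shut, and the axes are right-handed (so a half turn about z gives the same grasp; the last joint's range is limited). The gripper opens to 85 mm and grips with 20 to 120 N. Pads are 22 mm wide; open, the fingers measure 114 mm over their backs; the gripper's body (76 mm by 85 mm) begins 54 mm behind the grasp point. The pads swing forward as they close: fully open they stand 13 mm farther back than shut.
Start: joints at [-1.357, 0.351, 1.652, -0, 1.139, -0.085], TCP at [0.162, -0.526, 0.231] pointing down, gripper open.
Joint ranges: [-2.75, 2.75], [-0.79, 2.1], [0.01, 2.65], [-1.57, 4.71], [0.07, 3.14], [-2.87, 2.87]. Speed limits (rad/s): [2.22, 2.22, 2.79, 3.14, 3.14, 3.14].

### API

Orientations are given as a rotation vector (axis times angle).
In Python, from station import robot, capture, job_done gives the robot as it stands.
- The arm moves only by the tool apply_moves, never from a script. Its argument "deltas" is a list of rows, each a list of 6 numbers: the shift along the tool's x, y, z in m, then the turn, a rotation vector about the tool's x, y, z in rad. A call has 1 to 20 rows; each row shifts and turns the pose as measured when the row begins, along the tool's axes as they then stand; what a row does not reach is not made up. A row lasts 1/8 s, in which the tool goes at most 62.5 mm and 10.7 degrees, less where a joint would pass 70% of its speed; a pose out of reach is approached as far as the arm can. A call is refused whole if a number of a shift passes 0.0625 or a number of a turn 0.188, either way. A call with a gripper value outside its range is refused whole. "jaw" is the closure, from 0 (fully open) to 1 (shut), set as the call begins (left out, the last holds). The fingers move at their own pace and stop on an object; "force" is the grip in N (left out, the last holds). Time passes only in rows, so rows that do not move let the fingers close. It gives the time, the measured TCP pose, the force and the opening at its end, in the units of the state.
- robot.get_state(): the state, without advancing time (a new reading comes with each control period).
- capture(name): name is "side" or "top" or "wrist"; returns a dict with "color" (420x560x3 uint8, blue, green, red), "z_map" (420x560 float32, m along the optical axis (not along the pixel's ray), 0 where there is no reading), "fx", "fy", "cx", "cy" (pixels), "k1" (the pictures are not rectified: a ray, as slopes to the right and down, at radius r is drawn at 1 + k1 r^2 times it, then the intrinsics apply), "extrinsics" (4x4, takes a point from camera to world coordinates); the wrist camera has in their place "mount" (4x4, takes a point from camera to tool coordinates, whose origin is the TCP and whose axes are the tool frame's). Camera axes: x right, y up, looking along -z (the intrinsics and any distortion apply to the point x, -y, -z); pixel columns grow to the right and rows downward; lengths in m; the calibration is good to about 2 mm. A picture is of the moment at which its call begins: read the wrist's pose just before it.
- job_done(): hands the job in, once; it reports no verdict.
The state is a dict: "time_s": time; "joint_positions": joint angles; "qd": joint speeds; "tau": joint torques, N m; "eef_pos": TCP position; "tcp_rot": TCP orientation; "ft_force": force on the tool from outside, world axes, zero at the start; "wrist_torque": the same for the moment, N m; "gripper_width": finger opening in m.
Only numpy, scipy, OpenCV 4.12 (cv2) and the standard library are available. Lean on these libraries where they do the work, as an engineer would, in place of code of your own. Each camera call takes 0.05 s, during which the arm holds its last target.

## Working session

There is one attempt and no reset: what is moved stays moved. The work goes in short steps, Python scripts to look and compute and a tool call to move; the robot and the scene stay as the last step left them, time stands still between calls to the robot, and variables do not carry over. Pictures are saved under pics/ and viewed, and the job is handed in when it is done.

Besides the shell and the picture viewer there is one more tool, called in YAML: its name, and indented under it one key for each argument. apply_moves: Moves the arm, as the interface text tells. Its arguments: {"type":"object","properties":{"deltas":{"type":"array","items":{"type":"array","items":{"type":"number"}}},"jaw":{"type":"number"},"force":{"type":"number"}},"required":["deltas"]}

```bash
ls; mkdir -p pics
cat > h.py <<'E'
import numpy as np, cv2
from scipy.spatial.transform import Rotation as R
from station import robot, capture, job_done
E
python3 - <<'E'
from h import *
s=robot.get_state(); print(s)
for n in("side","top","wrist"):
    c=capture(n); cv2.imwrite(f"pics/{n}0.png",c["color"]); np.savez(f"{n}0.npz",**c)
    print(n,{k:v for k,v in c.items() if k not in("color","z_map")})
E
```

```text
pics
{'time_s': 0.0, 'joint_positions': array([-1.35660467e+00,  3.51262343e-01,  1.65241465e+00,  3.31595721e-06,
        1.13909583e+00, -8.46116707e-02]), 'qd': array([-2.19710644e-03,  9.88043383e-05, -1.03053957e-03,  1.73550427e-04,
        1.11189150e-03, -5.46201460e-04]), 'tau': array([-6.90840989e-04, -5.06099975e+01, -2.91405505e+01, -9.97925872e-05,
        4.52554756e-03, -1.02797736e-05]), 'eef_pos': array([ 0.16185682, -0.52530392,  0.23074771]), 'tcp_rot': array([-2.52671924e+00,  1.86557922e+00,  1.38950057e-03]), 'ft_force': array([ 0.40360928, -1.05138257, -0.70010878]), 'wrist_torque': array([ 0.05415529,  0.03660558, -0.03807252]), 'gripper_width': 0.08517008234711126}
side {'fx': 442.11709485099374, 'fy': 442.11709485099374, 'cx': 271.9793454283096, 'cy': 208.84763114355184, 'k1': -0.140157587379486, 'extrinsics': array([[-0.69876436,  0.51542237, -0.49605256,  0.0064259 ],
       [-0.71529213, -0.51239398,  0.47519426,  0.57338332],
       [-0.0092486 ,  0.68687131,  0.72672022,  0.98824698],
       [ 0.        ,  0.        ,  0.        ,  1.        ]])}
top {'
[... 175 characters left out ...]
-0.1797979 ,  0.38181853],
       [-0.99992677, -0.01059866,  0.00584157, -0.02096192],
       [ 0.00384037,  0.17985177,  0.98368623,  1.36135905],
       [ 0.        ,  0.        ,  0.        ,  1.        ]])}
wrist {'fx': 328.0540822426187, 'fy': 328.0540822426187, 'cx': 282.56641312819966, 'cy': 203.62825402105156, 'k1': 0.0006646753115669252, 'mount': array([[ 9.99999999e-01,  3.65607923e-05,  3.64139860e-05,
         2.35950455e-03],
       [ 4.59457829e-05, -9.52082619e-01, -3.05840948e-01,
        -7.91347320e-02],
       [ 2.34873358e-05,  3.05840949e-01, -9.52082619e-01,
        -1.42585445e-01],
       [ 0.00000000e+00,  0.00000000e+00,  0.00000000e+00,
         1.00000000e+00]])}
```

View pics/side0.png

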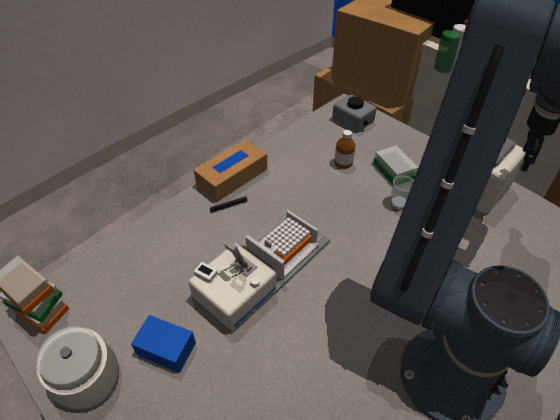

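View pics/top0.png

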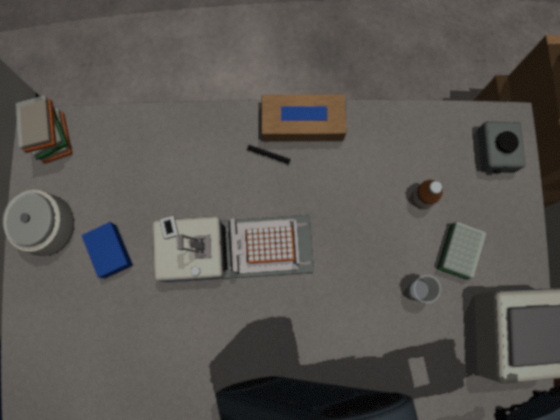

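```bash
cat >> h.py <<'E'
def rays(c,px):
    px=np.atleast_2d(np.asarray(px,float))
    K=np.array([[c["fx"],0,c["cx"]],[0,c["fy"],c["cy"]],[0,0,1]])
    n=cv2.undistortPoints(px[:,None],K,np.array([float(c["k1"]),0,0,0]))[:,0]
    return np.c_[n[:,0],-n[:,1],-np.ones(len(n))]
def ext(c,s=None):
    if "extrinsics" in c: return c["extrinsics"]
    T=np.eye(4);T[:3,:3]=R.from_rotvec(s["tcp_rot"]).as_matrix();T[:3,3]=s["eef_pos"]
    return T@c["mount"]
def onplane(c,px,z,s=None):
    T=ext(c,s); d=rays(c,px)@T[:3,:3].T; o=T[:3,3]
    return o+d*((z-o[2])/d[:,2])[:,None]
def cloud(c,px,s=None):
    px=np.atleast_2d(np.asarray(px)); T=ext(c,s)
    z=c["z_map"][px[:,1],px[:,0]]
    return (rays(c,px)*z[:,None])@T[:3,:3].T+T[:3,3]
def proj(c,P,s=None):
    T=np.linalg.inv(ext(c,s)); q=np.atleast_2d(P)@T[:3,:3].T+T[:3,3]
    x=q[:,0]/-q[:,2]; y=-q[:,1]/-q[:,2]; f=1+c["k1"]*(x*x+y*y)
    return np.c_[c["cx"]+c["fx"]*x*f, c["cy"]+c["fy"]*y*f]
def load(n): return dict(np.load(n))
E
python3 - <<'E'
from h import *
for n,(x0,y0,x1,y1) in dict(top=(140,195,330,300),side=(180,195,340,335)).items():
    c=load(n+"0.npz"); im=c["color"][y0:y1,x0:x1]; f=min(800/im.shape[1],600/im.shape[0])
    cv2.imwrite(f"pics/{n}0z.png",cv2.resize(im,None,fx=f,fy=f,interpolation=cv2.INTER_CUBIC)); print(n,f)
    yy,xx=np.mgrid[y0:y1,x0:x1]; px=np.c_[xx.ravel(),yy.ravel()]
    P=cloud(c,px)
    h=np.histogram(P[:,2],bins=np.arange(-.02,.2,.005)); print([(round(b,3),k) for b,k in zip(h[1],h[0]) if k])
c=load("top0.npz");print(cloud(c,[[188,250],[240,246],[270,246],[300,235],[300,260],[320,230]]).round(4))
E
```

```text
top 4.2105263157894735
[(np.float64(-0.015), np.int64(4)), (np.float64(-0.01), np.int64(454)), (np.float64(-0.005), np.int64(5015)), (np.float64(0.0), np.int64(4548)), (np.float64(0.005), np.int64(769)), (np.float64(0.01), np.int64(989)), (np.float64(0.015), np.int64(809)), (np.float64(0.02), np.int64(520)), (np.float64(0.025), np.int64(57)), (np.float64(0.03), np.int64(44)), (np.float64(0.035), np.int64(48)), (np.float64(0.04), np.int64(313)), (np.float64(0.045), np.int64(414)), (np.float64(0.05), np.int64(65)), (np.float64(0.055), np.int64(56)), (np.float64(0.06), np.int64(486)), (np.float64(0.065), np.int64(456)), (np.float64(0.07), np.int64(135)), (np.float64(0.075), np.int64(130)), (np.float64(0.08), np.int64(335)), (np.float64(0.085), np.int64(1883)), (np.float64(0.09), np.int64(1498)), (np.float64(0.095), np.int64(112)), (np.float64(0.1), np.int64(191)), (np.float64(0.105), np.int64(232)), (np.float64(0.11), np.int64(32)), (np.float64(0.115), np.int64(11)), (np.float64(0.12), np.int64(14)), (np.float64(0.125), np.int64(11)), (np.float64(0.13), np.int64(4)), (np.float64(0.135),
[... 1302 characters left out ...]
p.float64(0.115), np.int64(9)), (np.float64(0.12), np.int64(12)), (np.float64(0.125), np.int64(6)), (np.float64(0.13), np.int64(10)), (np.float64(0.135), np.int64(5)), (np.float64(0.14), np.int64(4)), (np.float64(0.145), np.int64(7)), (np.float64(0.15), np.int64(4)), (np.float64(0.155), np.int64(4)), (np.float64(0.16), np.int64(4)), (np.float64(0.165), np.int64(5)), (np.float64(0.17), np.int64(4)), (np.float64(0.175), np.int64(4)), (np.float64(0.18), np.int64(8)), (np.float64(0.185), np.int64(11)), (np.float64(0.19), np.int64(11))]
[[ 0.5133  0.1954  0.1707]
 [ 0.5292  0.0815  0.1057]
 [ 0.5355  0.0109  0.0465]
 [ 0.5666 -0.0658  0.0164]
 [ 0.5024 -0.0649  0.0134]
 [ 0.5817 -0.1189 -0.0014]]
```

```bash
echo
```

```text
(no output)
```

View pics/wrist0.png

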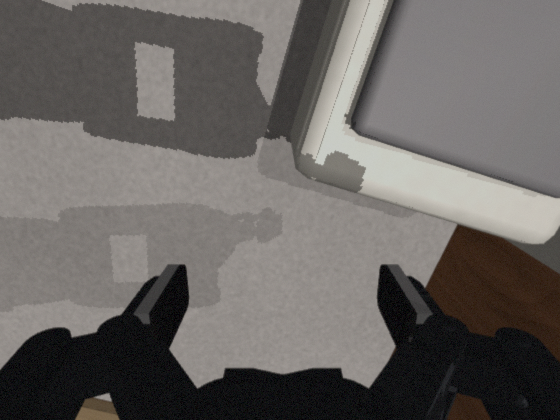

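View pics/top0z.png

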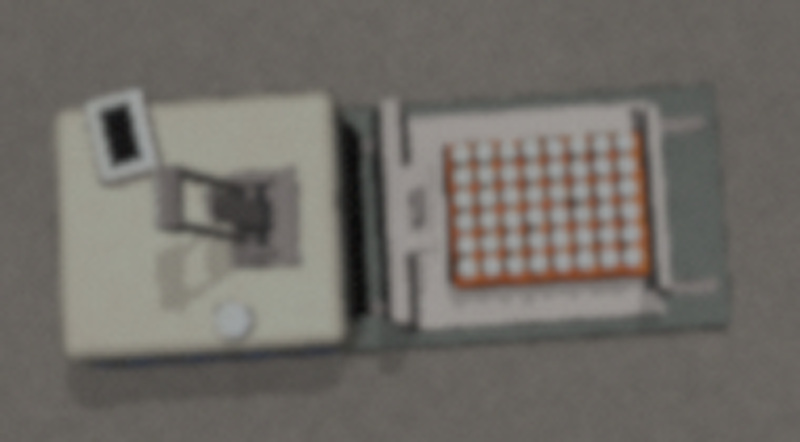

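View pics/side0z.png

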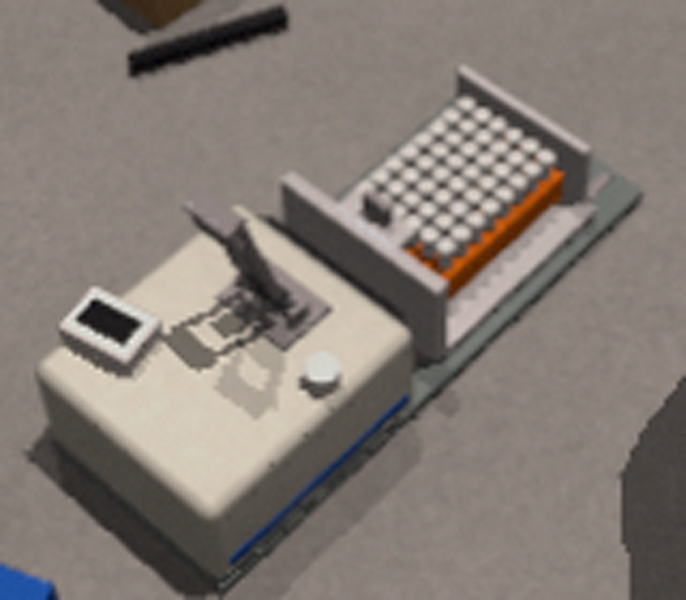

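Run:
```python
from h import *
for n in("top","side"):
    c=load(n+"0.npz"); yy,xx=np.mgrid[195:335,140:345]; px=np.c_[xx.ravel(),yy.ravel()]
    P=cloud(c,px); m=(P[:,2]>.078)&(P[:,2]<.1)&(P[:,1]>.1)
    Q=onplane(c,px[m],.09)
    r=cv2.minAreaRect((Q[:,:2]*1000).astype(np.float32)); print(n,r); print(cv2.boxPoints(r).round(1).tolist())
    m=(P[:,2]>.055)&(P[:,2]<.08)&(P[:,1]<.1)
    print("carr",P[m].min(0).round(3),P[m].max(0).round(3))
    # outer plate top edge z=.072
    m=(P[:,2]>.06)&(P[:,2]<.08)&(P[:,1]<-.05); print("outer plate",m.sum(),P[m].mean(0).round(4),P[m].min(0).round(3),P[m].max(0).round(3))
    m=(P[:,2]>.12)&(P[:,1]>.1)&(P[:,2]<.22); 
    for p,q in zip(px[m],P[m]): pass
    print("lat",m.sum(), P[m][np.argsort(P[m][:,2])][::6].round(3).tolist())
```

```text
top ((528.38671875, 197.54266357421875), (152.71456909179688, 199.45791625976562), 1.918744683265686)
[[448.70001220703125, 294.70001220703125], [455.3999938964844, 95.30000305175781], [608.0, 100.4000015258789], [601.4000244140625, 299.79998779296875]]
carr [ 0.47  -0.061  0.056] [0.6   0.098 0.08 ]
outer plate 127 [ 0.538  -0.0547  0.0715] [ 0.49  -0.061  0.063] [ 0.599 -0.051  0.077]
lat 264 [[0.514, 0.183, 0.12], [0.542, 0.183, 0.122], [0.547, 0.183, 0.124], [0.516, 0.179, 0.127], [0.544, 0.184, 0.13], [0.529, 0.18, 0.136], [0.536, 0.183, 0.139], [0.545, 0.187, 0.142], [0.532, 0.181, 0.145], [0.532, 0.183, 0.148], [0.544, 0.188, 0.149], [0.534, 0.187, 0.152], [0.515, 0.187, 0.154], [0.543, 0.191, 0.156], [0.542, 0.196, 0.16], [0.526, 0.188, 0.161], [0.535, 0.195, 0.163], [0.544, 0.192, 0.165], [0.525, 0.194, 0.166], [0.527, 0.189, 0.169], [0.522, 0.191, 0.171], [0.545, 0.195, 0.174], [0.544, 0.196, 0.181], [0.546, 0.198, 0.186], [0.513, 0.202, 0.195], [0.512, 0.211, 0.199], [0.532, 0.215, 0.202], [0.541, 0.215, 0.204], [0.537, 0.212, 0.204], [0.523, 0.214, 0.205], [0.521, 0.214, 
[... 782 characters left out ...]
[0.512, 0.184, 0.133], [0.515, 0.187, 0.137], [0.512, 0.183, 0.144], [0.515, 0.19, 0.147], [0.513, 0.188, 0.156], [0.512, 0.191, 0.163], [0.532, 0.193, 0.169], [0.511, 0.194, 0.178], [0.528, 0.207, 0.182], [0.532, 0.208, 0.186], [0.511, 0.196, 0.187], [0.513, 0.197, 0.19], [0.511, 0.208, 0.194], [0.541, 0.212, 0.197], [0.521, 0.211, 0.2], [0.516, 0.212, 0.201], [0.538, 0.214, 0.205], [0.521, 0.21, 0.206], [0.512, 0.206, 0.206], [0.514, 0.213, 0.207], [0.526, 0.2, 0.207], [0.522, 0.201, 0.208], [0.531, 0.21, 0.208], [0.524, 0.208, 0.208], [0.532, 0.2, 0.208], [0.534, 0.202, 0.209], [0.522, 0.203, 0.209], [0.526, 0.203, 0.209], [0.537, 0.214, 0.21], [0.539, 0.209, 0.21], [0.539, 0.206, 0.211]]
```

```bash
cat >> h.py <<'E'
def rel(p,Rt,s=None):
    """needed shift (tool axes) and turn from current pose to p,Rt"""
    s=s or robot.get_state(); R0=R.from_rotvec(s["tcp_rot"])
    return R0.inv().apply(np.asarray(p)-s["eef_pos"]),(R0.inv()*Rt).as_rotvec()
def down(yaw): # tool z down, tool x at angle yaw in world
    x=np.array([np.cos(yaw),np.sin(yaw),0]); z=np.array([0,0,-1.]); return R.from_matrix(np.c_[x,np.cross(z,x),z])
E
python3 - <<'E'
from h import *
s=robot.get_state();M=R.from_rotvec(s["tcp_rot"]).as_matrix();print(M.round(3), np.arctan2(M[1,0],M[0,0]))
for yaw in(0.03,0.03+np.pi): print(yaw,[v.round(3) for v in rel([.53,0.0,.33],down(yaw))])
for n in("top","side"):
    c=load(n+"0.npz"); yy,xx=np.mgrid[195:335,140:345]; px=np.c_[xx.ravel(),yy.ravel()]
    P=cloud(c,px); m=(P[:,2]>.082)&(P[:,2]<.097)&(P[:,1]>.112)
    Q=onplane(c,px[m],.09); r=cv2.minAreaRect((Q[:,:2]*1000).astype(np.float32)); print(n,r,cv2.boxPoints(r).round(1).tolist())
E
```

```text
[[ 0.294 -0.956 -0.   ]
 [-0.956 -0.294  0.001]
 [-0.001 -0.    -1.   ]] -1.2720231148584698
0.03 [array([-0.394, -0.506, -0.099]), array([-1.000e-03,  1.000e-03, -1.302e+00])]
3.171592653589793 [array([-0.394, -0.506, -0.099]), array([1.00e-03, 1.00e-03, 1.84e+00])]
top ((527.7823486328125, 210.16392517089844), (150.51419067382812, 173.68577575683594), 3.218963623046875) [[447.79998779296875, 292.6000061035156], [457.5, 119.19999694824219], [607.7999877929688, 127.69999694824219], [598.0, 301.1000061035156]]
side ((524.2548217773438, 214.71694946289062), (150.90419006347656, 175.20497131347656), 2.5898098945617676) [[444.8999938964844, 298.79998779296875], [452.79998779296875, 123.80000305175781], [603.5999755859375, 130.60000610351562], [595.7000122070312, 305.6000061035156]]
```

apply_moves:
  deltas:
    - [-0.01,-0.01,-0.04,0,0,0]
    - [-0.03,-0.03,-0.04,0,0,0]
    - [-0.033,-0.038,-0.005,0,0,0]
    - [-0.033,-0.038,-0.005,0,0,0]
    - [-0.033,-0.038,0,0,0,0]
    - [-0.033,-0.038,0,0,0,0]
    - [-0.033,-0.038,0,0,0,0]
    - [-0.033,-0.038,0,0,0,0]
    - [-0.033,-0.038,0,0,0,0]
    - [-0.033,-0.038,0,0,0,0]
    - [-0.033,-0.038,0,0,0,0]
    - [-0.033,-0.038,0,0,0,0]
    - [0,0,0,0,0,-0.165]
    - [0,0,0,0,0,-0.165]
    - [0,0,0,0,0,-0.165]
    - [0,0,0,0,0,-0.165]
    - [0,0,0,0,0,-0.165]
    - [0,0,0,0,0,-0.165]
    - [0,0,0,0,0,-0.165]
    - [0,0,0,0,0,-0.165]
  jaw: 1

```text
time_s: 2.65
eef_pos: [0.4615, -0.0308, 0.322]
tcp_rot: [-3.135, -0.14, 0.004]
ft_force: [0.4, -0.5, -0.8]
gripper_width: -0.0001
```

Run:
```python
from h import *
s=robot.get_state();print(s["eef_pos"],s["time_s"],s["joint_positions"].round(3),s["ft_force"].round(2)); print([v.round(4) for v in rel([.53,0.07,.33],down(.05))])
```

```text
[ 0.46149495 -0.03083675  0.3219606 ] 2.65 [-0.169  0.103  1.739  0.003  1.303 -0.259] [ 0.44 -0.49 -0.77]
[array([ 0.0772, -0.0944, -0.0079]), array([-0.0039,  0.0028,  0.0394])]
```

apply_moves:
  deltas:
    - [0.035,-0.045,-0.004,-0.004,0.003,0.039]
    - [0.04,-0.049,-0.004,0,0,0]
    - [0,0,0,0,0,0]
    - [0,0,0,0,0,0]

```text
time_s: 3.15
eef_pos: [0.5309, 0.0702, 0.3294]
tcp_rot: [3.14, 0.082, -0.002]
ft_force: [-0.8, -1.0, -0.1]
gripper_width: -0.0002
```

Run:
```python
from h import *
s=robot.get_state(); c=capture("wrist"); np.savez("w1.npz",pos=s["eef_pos"],rot=s["tcp_rot"],**c); cv2.imwrite("pics/w1.png",c["color"])
print(s["eef_pos"],[v.round(4) for v in rel([.53,0.07,.33],down(.05))])
```

```text
[0.53090697 0.07015817 0.32938473] [array([-0.0009, -0.    , -0.0006]), array([0.0005, 0.001 , 0.002 ])]
```

View pics/w1.png

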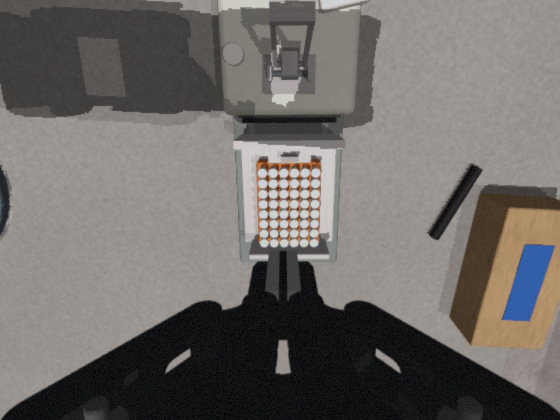

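Run:
```python
from h import *
c=load("w1.npz")["color"]
cv2.imwrite("pics/w1a.png",cv2.resize(c[0:130,205:375],None,fx=4.6,fy=4.6,interpolation=cv2.INTER_CUBIC))
cv2.imwrite("pics/w1b.png",cv2.resize(c[100:270,225:355],None,fx=3.5,fy=3.5,interpolation=cv2.INTER_CUBIC))
```

```text
(no output)
```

View pics/w1a.png

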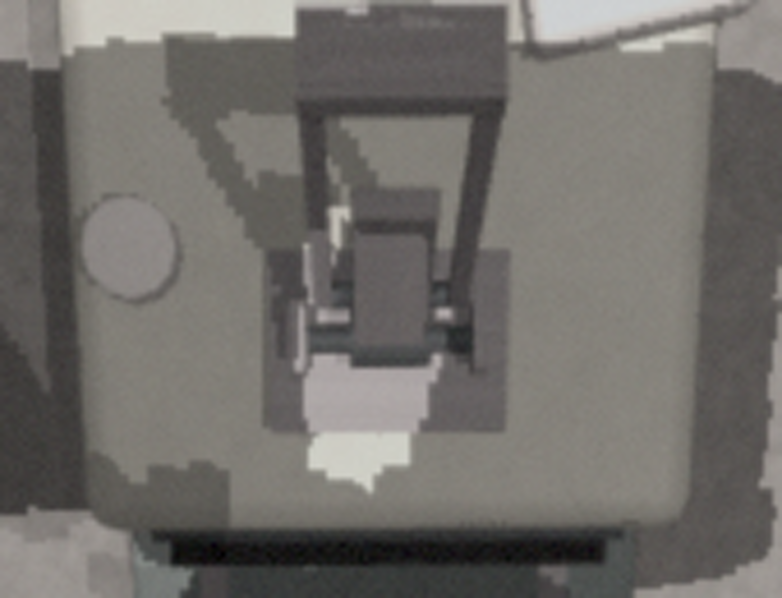

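View pics/w1b.png

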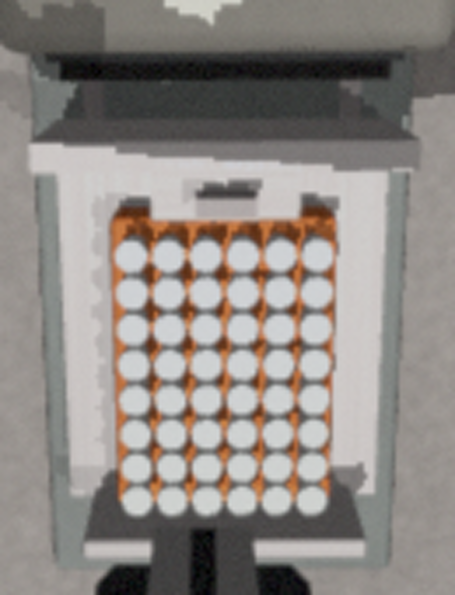

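```bash
cat >> h.py <<'E'
def loadw(n):
    c=load(n); return c,dict(eef_pos=c["pos"],tcp_rot=c["rot"])
E
python3 - <<'E'
from h import *
c,s=loadw("w1.npz")
a=lambda x,y:[205+x/4.6,y/4.6]
b=lambda x,y:[225+x/3.5,100+y/3.5]
def d(n,p,z=None):
    q=np.round(p).astype(int); o=cloud(c,[q],s)[0].round(4)
    print(n,np.round(p,1),"depth",o, "" if z is None else ("plane",onplane(c,[p],z,s)[0].round(4)))
for n,p in dict(bTL=(263,250),bTR=(508,250),bBL=(262,432),bBR=(508,432)).items(): d(n,a(*p),.092)
for n,p in dict(deckL=(110,527),deckR=(660,527),deckedgeL=(85,400),deckedgeR=(698,400),deckedgeL2=(65,80),deckedgeR2=(714,80)).items(): d(n,a(*p),.09)
for n,p in dict(noseTL=(303,15),noseTR=(503,15),noseBL=(305,90),noseBR=(500,90),noseC=(405,50),levend=(397,203),levtop=(397,230),levmid=(397,300),levlow=(397,340),pinL=(330,315)).items(): d(n,a(*p))
for n,p in dict(keepT=(227,188),keepmidface=(227,205),platL=(35,145),platR=(415,140),plLb=(35,168),plRb=(415,163)).items(): d(n,b(*p),.105 if n[0]=='k' else .103)
for n,p in dict(outL=(88,556),outR=(362,553),outLt=(88,543),outRt=(362,543)).items(): d(n,b(*p),.072)
E
```

```text
bTL [262.2  54.3] depth [0.5038 0.1898 0.0901] ('plane', array([0.5041, 0.1893, 0.092 ]))
bTR [315.4  54.3] depth [0.5283 0.1466 0.4719] ('plane', array([0.5605, 0.1923, 0.092 ]))
bBL [262.   93.9] depth [0.505  0.1494 0.0888] ('plane', array([0.5052, 0.1495, 0.092 ]))
bBR [315.4  93.9] depth [0.5636 0.1525 0.0894] ('plane', array([0.5638, 0.1526, 0.092 ]))
deckL [228.9 114.6] depth [0.4548 0.12   0.0005] ('plane', array([0.4687, 0.1255, 0.09  ]))
deckR [348.5 114.6] depth [ 0.6203  0.1286 -0.0015] ('plane', array([0.603 , 0.1326, 0.09  ]))
deckedgeL [223.5  87. ] depth [0.4615 0.1545 0.0862] ('plane', array([0.4627, 0.1545, 0.09  ]))
deckedgeR [356.7  87. ] depth [ 0.628   0.1658 -0.    ] ('plane', array([0.6087, 0.1622, 0.09  ]))
deckedgeL2 [219.1  17.4] depth [0.4575 0.2233 0.086 ] ('plane', array([0.4584, 0.2222, 0.09  ]))
deckedgeR2 [360.2  17.4] depth [ 0.6217  0.25   -0.0008] ('plane', array([0.604 , 0.2298, 0.09  ]))
noseTL [270.9   3.3] depth [0.5165 0.2104 0.2055] 
noseTR [314.3   3.3] depth [0.547  0.2117 0.2068] 
noseBL [271.3  19.6] depth [0.5171 0.199  0.2087] 
noseBR [
[... 586 characters left out ...]
'plane', array([0.4775, 0.0977, 0.103 ]))
platR [343.6 140. ] depth [0.6015 0.1039 0.0874] ('plane', array([0.5981, 0.1056, 0.103 ]))
plLb [235. 148.] depth [0.4755 0.088  0.0875] ('plane', array([0.4776, 0.0904, 0.103 ]))
plRb [343.6 146.6] depth [0.6023 0.0959 0.088 ] ('plane', array([0.5989, 0.0984, 0.103 ]))
outL [250.1 258.9] depth [ 0.4899 -0.0941  0.0131] ('plane', array([ 0.495, -0.063,  0.072]))
outR [328.4 258. ] depth [ 0.5999 -0.0554  0.0734] ('plane', array([ 0.6008, -0.0561,  0.072 ]))
outLt [250.1 255.1] depth [ 0.4947 -0.0575  0.0715] ('plane', array([ 0.4949, -0.0574,  0.072 ]))
outRt [328.4 255.1] depth [ 0.5997 -0.0514  0.0725] ('plane', array([ 0.6004, -0.0518,  0.072 ]))
```

```bash
cat >> h.py <<'E'
A=.057; U=np.array([np.sin(A),-np.cos(A),0]); V=np.array([np.cos(A),np.sin(A),0]); DOCK=np.array([.536,.1262,0])
def hw(x,y,z): return DOCK+x*U+y*V+np.array([0,0,z])   # y along V = tool x
def wh(p): d=np.asarray(p)-DOCK; return np.array([d@U,d@V,d[2]])
def go(x,y,z):
    s=robot.get_state(); print("t",round(s["time_s"],2),"tcp(house)",wh(s["eef_pos"]).round(4),"F(house)",wh(s["ft_force"]+DOCK).round(2),"rel",[v.round(4) for v in rel(hw(x,y,z),down(A),s)])
E
python3 -c "
from h import *
print(wh([.5465,-.061,.05]))
go(.187+.028,0,.045)"
```

```text
[ 1.87494152e-01 -1.81675549e-04  5.00000000e-02]
t 3.2 tcp(house) [ 0.0558 -0.0083  0.3294] F(house) [ 0.02 -0.14 -0.51] rel [array([0.0094, 0.159 , 0.2845]), array([ 0.0005,  0.001 , -0.005 ])]
```

apply_moves:
  deltas:
    - [0.004,0.05,0.02,0,0,-0.005]
    - [0.003,0.05,0.03,0,0,0]
    - [0.002,0.05,0.03,0,0,0]
    - [0,0.009,0.05,0,0,0]
    - [0,0,0.05,0,0,0]
    - [0,0,0.05,0,0,0]
    - [0,0,0.04,0,0,0]
    - [0,0,0.015,0,0,0]
    - [0,0,0,0,0,0]
    - [0,0,0,0,0,0]

```text
time_s: 4.45
eef_pos: [0.546, -0.1027, 0.0423]
tcp_rot: [3.138, 0.072, 0.011]
ft_force: [0.3, -0.1, 0.1]
gripper_width: -0.0001
```

```bash
python3 -c "
from h import *
go(.187+.018,0,.045)
for n in ('side','top'):
  c=capture(n); np.savez(n+'2.npz',**c); cv2.imwrite(f'pics/{n}2.png',cv2.resize(c['color'][150:350,150:350],None,fx=3,fy=3,interpolation=cv2.INTER_CUBIC))"
```

```text
t 4.45 tcp(house) [ 0.2291 -0.0031  0.0423] F(house) [0.17 0.28 0.06] rel [array([ 0.0028, -0.0242, -0.0028]), array([ 0.0031, -0.0072, -0.0113])]
```

View pics/side2.png

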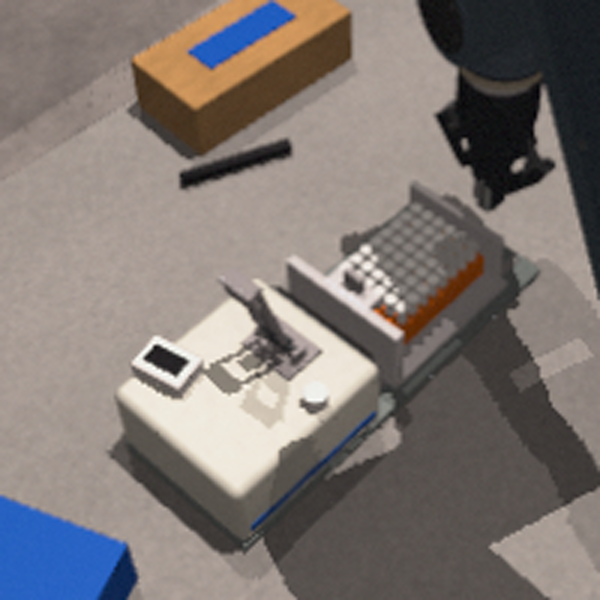

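apply_moves:
  deltas:
    - [0.003,-0.01,-0.003,0.003,-0.007,-0.011]
    - [0,-0.008,0,0,0,0]
    - [0,-0.004,0,0,0,0]
    - [0,0,0,0,0,0]

```text
time_s: 5.05
eef_pos: [0.549, -0.0785, 0.0473]
tcp_rot: [3.14, 0.092, 0.005]
ft_force: [0.3, 0.5, -0.3]
gripper_width: -0.0003
```

```bash
python3 -c "
from h import *
go(.187+.011,0,.045)"
```

```text
t 5.05 tcp(house) [0.2051 0.0013 0.0473] F(house) [-0.43  0.36 -0.32] rel [array([-0.0013, -0.0071,  0.0023]), array([ 0.0007, -0.0029,  0.0016])]
```

apply_moves:
  deltas:
    - [-0.001,-0.003,0.002,0,-0.003,0.001]
    - [0,-0.003,0,0,0,0]
    - [0,-0.002,0,0,0,0]
    - [0,-0.002,0,0,0,0]

```text
time_s: 5.55
eef_pos: [0.5471, -0.0684, 0.0449]
tcp_rot: [3.139, 0.09, -0.001]
ft_force: [-0.2, -3.4, 1.3]
gripper_width: 0.0006
```

apply_moves:
  deltas:
    - [0,-0.002,0,0,0,0]
    - [0,-0.002,0,0,0,0]

```text
time_s: 5.8
eef_pos: [0.5469, -0.0646, 0.0449]
tcp_rot: [3.139, 0.09, -0.001]
ft_force: [-0.3, -2.8, 0.0]
gripper_width: -0.0
```

apply_moves:
  deltas:
    - [0,-0.002,0,0,0,0]
    - [0,-0.002,0,0,0,0]

```text
time_s: 6.05
eef_pos: [0.5467, -0.0605, 0.045]
tcp_rot: [3.139, 0.09, -0.001]
ft_force: [0.5, -3.1, -0.8]
gripper_width: 0.0003
```

```bash
python3 -c "
from h import *
go(.187+.011,0,.045)"
```

```text
t 6.05 tcp(house) [0.187 0.    0.045] F(house) [ 3.1   0.3  -0.83] rel [array([-0.   ,  0.011, -0.   ]), array([0.0017, 0.0007, 0.0001])]
```

apply_moves:
  deltas:
    - [0,-0.0015,0,0,0,0]
    - [0,-0.0015,0,0,0,0]

```text
time_s: 6.3
eef_pos: [0.5465, -0.0573, 0.0449]
tcp_rot: [3.139, 0.09, -0.001]
ft_force: [-0.3, -3.8, 0.0]
gripper_width: 0.0
```

apply_moves:
  deltas:
    - [0,-0.001,0,0,0,0]

```text
time_s: 6.42
eef_pos: [0.5464, -0.0561, 0.0449]
tcp_rot: [3.139, 0.09, -0.001]
ft_force: [-0.1, -2.9, 0.8]
gripper_width: -0.0002
```

apply_moves:
  deltas:
    - [0,-0.001,0,0,0,0]

```text
time_s: 6.55
eef_pos: [0.5464, -0.0551, 0.0449]
tcp_rot: [3.139, 0.09, -0.001]
ft_force: [-0.6, -3.5, 0.4]
gripper_width: 0.0005
```

apply_moves:
  deltas:
    - [0,-0.0007,0,0,0,0]

```text
time_s: 6.68
eef_pos: [0.5463, -0.0543, 0.0449]
tcp_rot: [3.139, 0.09, -0.001]
ft_force: [0.4, -2.6, -0.4]
gripper_width: 0.0003
```

apply_moves:
  deltas:
    - [0,-0.0007,0,0,0,0]

```text
time_s: 6.8
eef_pos: [0.5463, -0.0536, 0.045]
tcp_rot: [3.139, 0.09, -0.001]
ft_force: [-1.5, -2.5, -0.1]
gripper_width: -0.0002
```

apply_moves:
  deltas:
    - [0,-0.0007,0,0,0,0]

```text
time_s: 6.92
eef_pos: [0.5462, -0.0529, 0.0449]
tcp_rot: [3.139, 0.09, -0.001]
ft_force: [0.2, -2.2, -0.6]
gripper_width: -0.0004
```

apply_moves:
  deltas:
    - [0,-0.0007,0,0,0,0]

```text
time_s: 7.05
eef_pos: [0.5462, -0.0521, 0.0449]
tcp_rot: [3.139, 0.09, -0.001]
ft_force: [-0.2, -2.9, -0.4]
gripper_width: 0.0
```

apply_moves:
  deltas:
    - [0,-0.0007,0,0,0,0]

```text
time_s: 7.18
eef_pos: [0.5461, -0.0514, 0.0449]
tcp_rot: [3.139, 0.09, -0.001]
ft_force: [-0.6, -3.2, -0.4]
gripper_width: 0.0003
```

Still only friction, so I'll continue in small steps.

apply_moves:
  deltas:
    - [0,-0.0007,0,0,0,0]

```text
time_s: 7.3
eef_pos: [0.5461, -0.0507, 0.045]
tcp_rot: [3.138, 0.09, -0.001]
ft_force: [-0.1, -5.9, -0.1]
gripper_width: 0.0002
```

apply_moves:
  deltas:
    - [0,-0.0005,0,0,0,0]

```text
time_s: 7.42
eef_pos: [0.5461, -0.0506, 0.0449]
tcp_rot: [3.138, 0.09, -0.001]
ft_force: [-0.8, -7.7, -1.0]
gripper_width: 0.0001
```

apply_moves:
  deltas:
    - [0,-0.0005,0,0,0,0]

```text
time_s: 7.55
eef_pos: [0.5461, -0.0505, 0.045]
tcp_rot: [3.137, 0.09, -0.001]
ft_force: [-0.5, -8.6, 0.0]
gripper_width: 0.0001
```

apply_moves:
  deltas:
    - [0,-0.0005,0,0,0,0]

```text
time_s: 7.68
eef_pos: [0.5461, -0.0505, 0.045]
tcp_rot: [3.136, 0.091, -0.001]
ft_force: [-0.6, -8.5, -0.4]
gripper_width: 0.0001
```

apply_moves:
  deltas:
    - [0,0.005,0,0,0,0]
    - [0,0.02,0,0,0,0]
    - [0,0.01,-0.02,0,0,0]
    - [0,0,-0.05,0,0,0]
    - [0,0,-0.05,0,0,0]
    - [0,0,-0.05,0,0,0]
    - [0,0,-0.04,0,0,0]
    - [0,-0.03,-0.03,0,0,0]
    - [0,-0.03,0,0,0,0]
    - [0,0,0,0,0,0]

```text
time_s: 8.93
eef_pos: [0.5451, -0.0327, 0.2938]
tcp_rot: [3.14, 0.084, 0.002]
ft_force: [-0.0, -0.7, 0.1]
gripper_width: -0.0
```

Run:
```python
from h import *
go(-.125,0,.29)
s=robot.get_state(); c=capture("wrist"); np.savez("w3.npz",pos=s["eef_pos"],rot=s["tcp_rot"],**c); cv2.imwrite("pics/w3.png",c["color"])
```

```text
t 8.93 tcp(house) [0.1592 0.     0.2938] F(house) [ 0.71 -0.06  0.14] rel [array([-0.0011, -0.2842,  0.0036]), array([ 0.0007, -0.0009, -0.0038])]
```

View pics/w3.png

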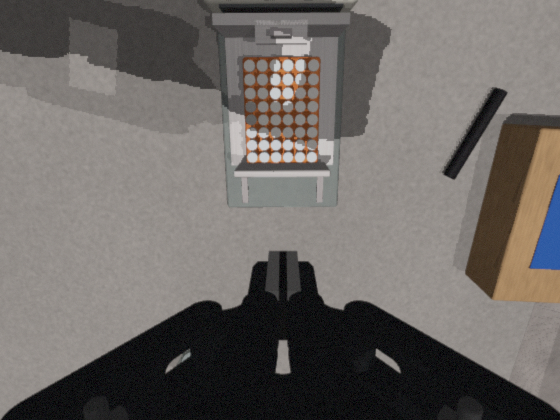

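apply_moves:
  deltas:
    - [0,-0.05,0,0,0,-0.004]
    - [0,-0.06,0,0,0,0]
    - [0,-0.06,0,0,0,0]
    - [0,-0.06,0,0,0,0]
    - [0,-0.045,0,0,0,0]
    - [0,0,0,0,0,0]
    - [0,0,0,0,0,0]

```text
time_s: 9.85
eef_pos: [0.5335, 0.2399, 0.2907]
tcp_rot: [3.138, 0.076, -0.003]
ft_force: [-1.0, -0.1, 0.0]
gripper_width: 0.0003
```

Run:
```python
from h import *
go(-.125,0,.155)
```

```text
t 9.85 tcp(house) [-0.1136  0.004   0.2907] F(house) [ 0.04 -1.02  0.03] rel [array([-0.0038, -0.0117,  0.1357]), array([ 0.0027,  0.002 , -0.0083])]
```

apply_moves:
  deltas:
    - [-0.004,-0.014,0,0.003,0.002,-0.008]
    - [0,0,0.04,0,0,0]
    - [0,0,0.04,0,0,0]
    - [0,0,0.04,0,0,0]
    - [0,0,0.013,0,0,0]
    - [0,0,0,0,0,0]

```text
time_s: 10.6
eef_pos: [0.5307, 0.2515, 0.1563]
tcp_rot: [-3.138, -0.081, -0.006]
ft_force: [-0.1, -1.1, 0.3]
gripper_width: -0.0001
```

Run:
```python
from h import *
go(-.100,0,.155)
c=capture('side'); np.savez('side4.npz',**c); cv2.imwrite('pics/side4.png',cv2.resize(c['color'][195:335,180:340],None,fx=4,fy=4,interpolation=cv2.INTER_CUBIC))
c=capture('top'); np.savez('top4.npz',**c); cv2.imwrite('pics/top4.png',cv2.resize(c['color'][195:300,140:330],None,fx=4,fy=4,interpolation=cv2.INTER_CUBIC))
```

```text
t 10.6 tcp(house) [-0.1254  0.0019  0.1563] F(house) [ 1.05 -0.18  0.31] rel [array([-0.0017,  0.0254,  0.0012]), array([-0.0022, -0.0038, -0.0054])]
```

View pics/side4.png

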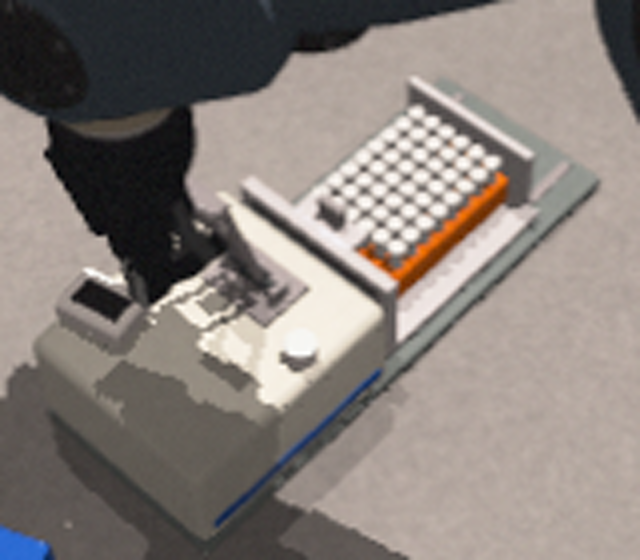

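View pics/top4.png

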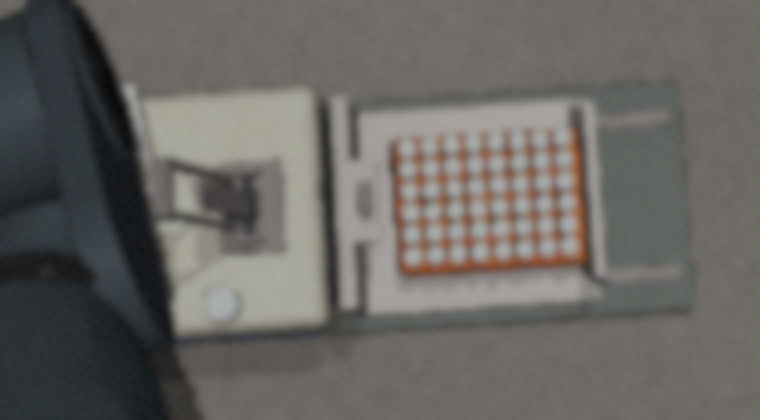

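apply_moves:
  deltas:
    - [-0.001,0.01,0.001,-0.002,-0.004,-0.005]
    - [0,0.01,0,0,0,0]
    - [0,0.006,0,0,0,0]
    - [0,0.005,0,0,0,0]

```text
time_s: 11.2
eef_pos: [0.5333, 0.2189, 0.1594]
tcp_rot: [-3.138, -0.089, -0.01]
ft_force: [0.9, -0.6, 0.1]
gripper_width: 0.0001
```

apply_moves:
  deltas:
    - [0,0.005,0,0,0,0]
    - [0,0.005,0,0,0,0]

```text
time_s: 11.45
eef_pos: [0.5339, 0.2082, 0.1595]
tcp_rot: [-3.138, -0.089, -0.01]
ft_force: [-0.4, -1.3, 0.7]
gripper_width: 0.0001
```

```bash
cat >> h.py <<'E'
def snap(k):
    for n,(x0,y0,x1,y1) in dict(side=(180,195,340,335),top=(140,195,330,300)).items():
        c=capture(n); np.savez(f'{n}{k}.npz',**c); cv2.imwrite(f'pics/{n}{k}.png',cv2.resize(c['color'][y0:y1,x0:x1],None,fx=4,fy=4,interpolation=cv2.INTER_CUBIC))
E
python3 - <<'E'
from h import *
go(-.064,0,.155); snap(5)
E
```

```text
t 11.45 tcp(house) [-0.082   0.0026  0.1595] F(house) [ 1.29 -0.47  0.73] rel [array([-0.0026,  0.018 ,  0.0044]), array([-0.002 , -0.0063, -0.0001])]
```

View pics/side5.png

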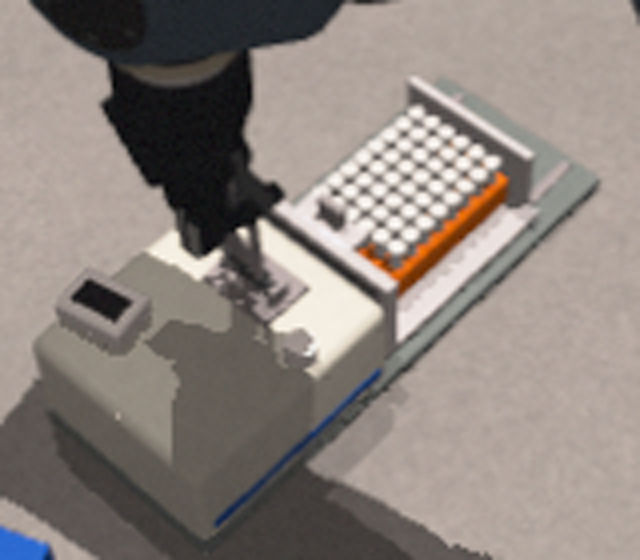

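apply_moves:
  deltas:
    - [-0.002,0.004,0.004,-0.002,-0.006,0]
    - [0,0.004,0,0,0,0]
    - [0,0.003,0,0,0,0]

```text
time_s: 11.92
eef_pos: [0.5325, 0.197, 0.1552]
tcp_rot: [-3.14, -0.089, -0.0]
ft_force: [-1.2, 1.2, 0.5]
gripper_width: 0.0003
```

apply_moves:
  deltas:
    - [0,0.003,0,0,0,0]
    - [0,0,0,0,0,0]

```text
time_s: 12.18
eef_pos: [0.5327, 0.1935, 0.1552]
tcp_rot: [-3.14, -0.089, -0.0]
ft_force: [-0.3, -0.1, 0.6]
gripper_width: 0.0001
```

Run:
```python
from h import *
go(-.064,0,.155); snap(6)
```

```text
t 12.18 tcp(house) [-0.0674  0.0005  0.1552] F(house) [ 0.08 -0.26  0.56] rel [array([-0.0005,  0.0034,  0.0002]), array([-0.0003, -0.0001, -0.0002])]
```

View pics/side6.png

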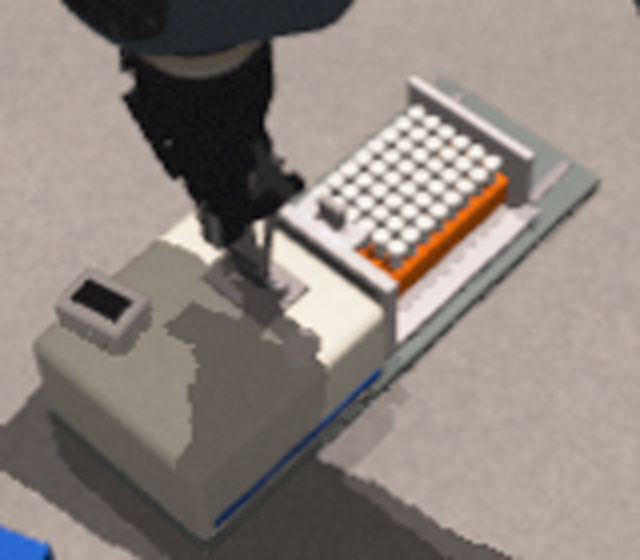

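View pics/top6.png

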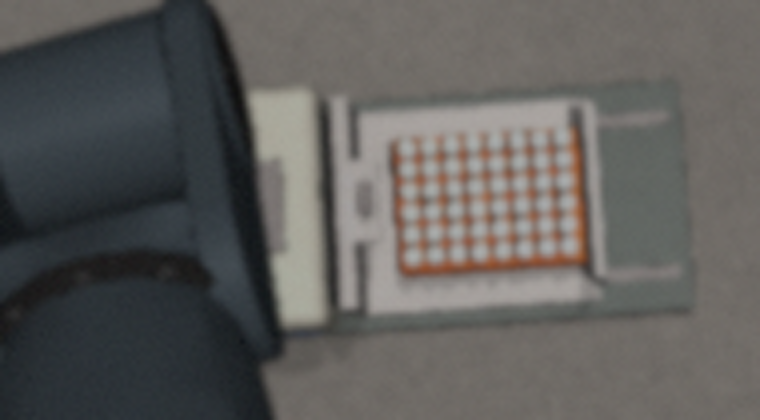

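apply_moves:
  deltas:
    - [0,0.002,0,0,0,0]
    - [0,0.002,0,0,0,0]

```text
time_s: 12.52
eef_pos: [0.5327, 0.1928, 0.1553]
tcp_rot: [-3.134, -0.088, -0.001]
ft_force: [-0.9, 18.1, -1.9]
gripper_width: 0.0001
```

apply_moves:
  deltas:
    - [0,0.002,0,0,0,0]
    - [0,0,0,0,0,0]

```text
time_s: 12.78
eef_pos: [0.5326, 0.1937, 0.1553]
tcp_rot: [-3.129, -0.089, -0.002]
ft_force: [-0.5, 0.4, 0.7]
gripper_width: 0.0002
```

Run:
```python
from h import *
go(-.064,0,.155); snap(7)
```

```text
t 12.78 tcp(house) [-0.0676  0.0005  0.1553] F(house) [-0.38 -0.43  0.69] rel [array([-0.0005,  0.0036,  0.0003]), array([-0.0111, -0.0018, -0.0004])]
```

View pics/side7.png

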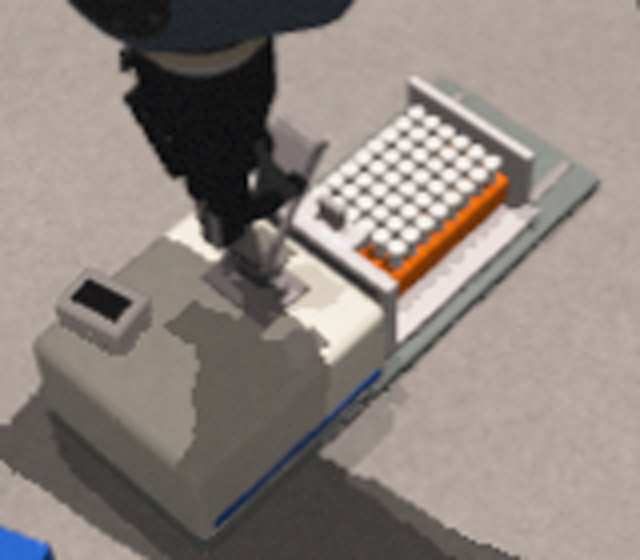

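apply_moves:
  deltas:
    - [0,0,0,0,0,0]
    - [0,0,0,0,0,0]
    - [0,0,0,0,0,0]

```text
time_s: 13.25
eef_pos: [0.5326, 0.1934, 0.1553]
tcp_rot: [-3.129, -0.088, -0.002]
ft_force: [-1.0, 2.5, 0.4]
gripper_width: 0.0001
```

Run:
```python
from h import *
go(-.064,0,.155); snap(8)
```

```text
t 13.25 tcp(house) [-0.0673  0.0005  0.1553] F(house) [-2.51 -0.87  0.44] rel [array([-0.0005,  0.0033,  0.0003]), array([-0.0109, -0.0016, -0.0009])]
```

View pics/side8.png

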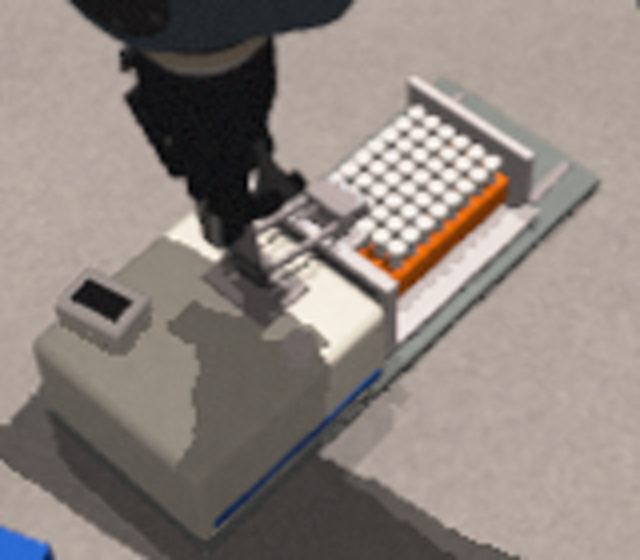

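View pics/top8.png

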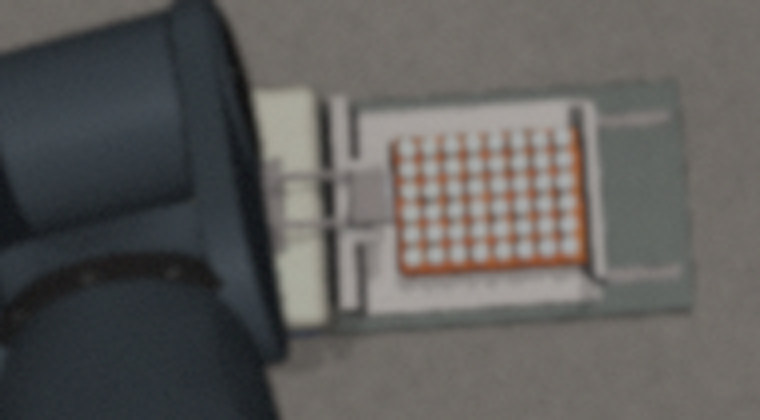

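apply_moves:
  deltas:
    - [0,-0.01,0,-0.011,-0.001,0]
    - [0,-0.03,0,0,0,0]
    - [0,-0.01,-0.03,0,0,0]
    - [0,0,-0.05,0,0,0]
    - [0,0,-0.05,0,0,0]
    - [0,0.05,-0.02,0,0,0]
    - [0,0.06,0,0,0,0]
    - [0,0.06,0,0,0,0]
    - [0,0,0,0,0,0]
    - [0,0,0,0,0,0]

```text
time_s: 14.6
eef_pos: [0.5393, 0.0734, 0.3118]
tcp_rot: [3.128, 0.09, 0.001]
ft_force: [0.8, 0.1, 0.5]
gripper_width: 0.0003
```

```bash
cat >> h.py <<'E'
def wsnap(k,x0=200,y0=0,x1=380,y1=270):
    s=robot.get_state(); c=capture("wrist"); np.savez(f"w{k}.npz",pos=s["eef_pos"],rot=s["tcp_rot"],**c); im=c["color"][y0:y1,x0:x1]
    cv2.imwrite(f"pics/w{k}.png",cv2.resize(im,None,fx=4,fy=4,interpolation=cv2.INTER_CUBIC) if im.shape[0]<=150 else cv2.resize(im,None,fx=2.2,fy=2.2,interpolation=cv2.INTER_CUBIC))
E
python3 - <<'E'
from h import *
go(.056,0,.32); wsnap(9,200,0,380,150)
E
```

```text
t 14.6 tcp(house) [5.290e-02 3.000e-04 3.118e-01] F(house) [-0.09  0.83  0.52] rel [array([-0.0003,  0.0032, -0.0081]), array([ 0.012 , -0.0002,  0.0004])]
```

View pics/w9.png

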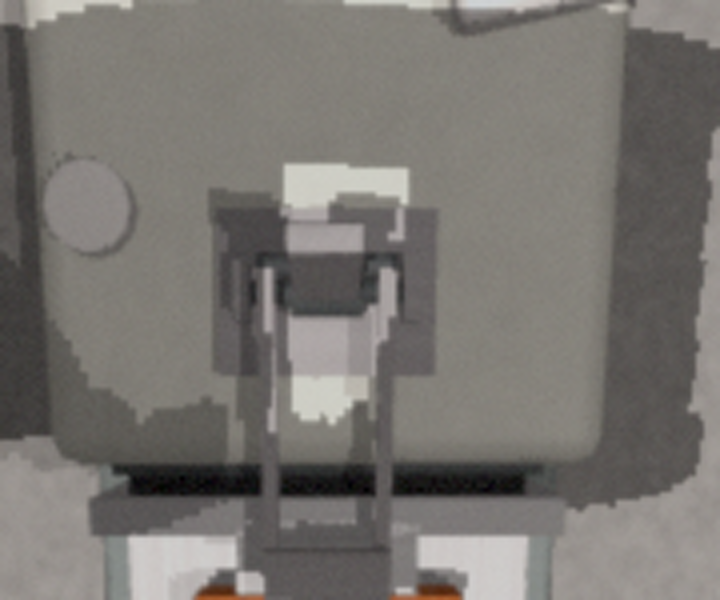

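Run:
```python
from h import *
c,s=loadw("w9.npz")
cv2.imwrite("pics/w9b.png",cv2.resize(c["color"][110:230,230:340],None,fx=5,fy=5,interpolation=cv2.INTER_CUBIC))
a=lambda x,y:[int(200+x/4),int(y/4)]
for n,p in dict(levendtop=(325,240),levtop2=(325,256),levmid=(325,285),levlow=(325,305),arm1=(270,520),arm2=(385,520),armmid=(270,400)).items():
    print(n,a(*p),wh(cloud(c,[a(*p)],s)[0]).round(4))
for r in range(136,165,2): print(r,wh(cloud(c,[[281,r]],s)[0]).round(4))
```

```text
levendtop [281, 60] [-0.0506  0.0003  0.1693]
levtop2 [281, 64] [-0.048   0.0003  0.1651]
levmid [281, 71] [-0.0449  0.0002  0.1304]
levlow [281, 76] [-4.170e-02  1.000e-04  1.077e-01]
arm1 [267, 130] [ 0.0105 -0.0145  0.1063]
arm2 [296, 130] [0.0105 0.0156 0.1064]
armmid [267, 100] [-0.0193 -0.0137  0.1139]
136 [ 0.019  -0.0001  0.0868]
138 [0.018  0.     0.1118]
140 [0.0201 0.     0.1113]
142 [0.0224 0.     0.1099]
144 [0.0245 0.     0.1098]
146 [0.0266 0.     0.1093]
148 [0.0288 0.     0.1085]
150 [0.0309 0.     0.1089]
152 [0.0332 0.     0.1073]
154 [0.0354 0.     0.107 ]
156 [ 0.0378 -0.      0.1055]
158 [ 0.0401 -0.      0.1046]
160 [ 0.0421 -0.      0.1054]
162 [ 0.0561 -0.0002  0.0464]
164 [ 0.0587 -0.0003  0.046 ]
```

View pics/w9b.png

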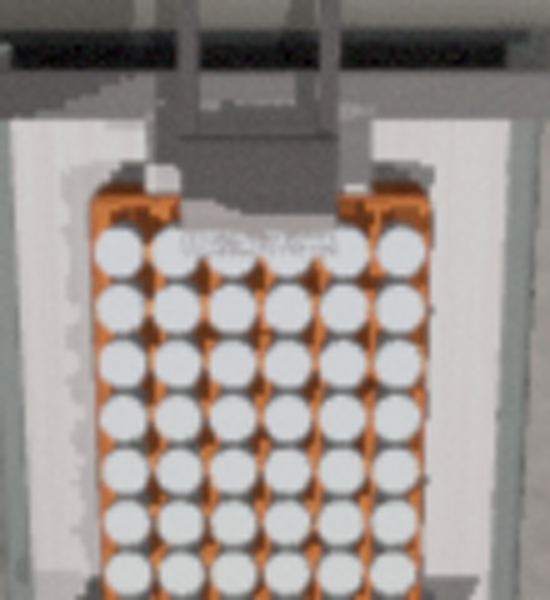

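apply_moves:
  deltas:
    - [0,-0.035,0.02,0.012,0,0]
    - [0,-0.033,0.04,0,0,0]
    - [0,0,0.05,0,0,0]
    - [0,0,0.03,0,0,0]
    - [0,0,0,0,0,0]
    - [0,0,0,0,0,0]

```text
time_s: 15.4
eef_pos: [0.5351, 0.1509, 0.1688]
tcp_rot: [3.139, 0.106, 0.004]
ft_force: [0.9, -0.4, -0.2]
gripper_width: -0.0
```

Run:
```python
from h import *
go(-.02,0,.16)
c,s=loadw("w1.npz"); print(wh(onplane(c,[[205+530/4.6,50/4.6]],.106,s)[0]))
```

```text
t 15.4 tcp(house) [-0.0247  0.0005  0.1688] F(house) [ 0.43  0.86 -0.17] rel [array([-0.0005,  0.0047,  0.0088]), array([ 0.0006, -0.0025,  0.0102])]
[-0.10215285  0.03064569  0.106     ]
```

apply_moves:
  deltas:
    - [0,0,0.009,0,-0.003,0.01]
    - [0,-0.006,0,0,0,0]
    - [0,-0.005,0,0,0,0]
    - [0,-0.005,0.001,0,0,0]
    - [0,-0.005,0.001,0,0,0]

```text
time_s: 16.02
eef_pos: [0.5353, 0.1735, 0.1605]
tcp_rot: [3.14, 0.088, 0.007]
ft_force: [-1.1, -1.4, 0.5]
gripper_width: -0.0001
```

Run:
```python
from h import *
go(-.052,0,.157)
```

```text
t 16.02 tcp(house) [-0.0472  0.002   0.1605] F(house) [ 1.33 -1.15  0.46] rel [array([-0.002 , -0.0048,  0.0035]), array([ 0.0003, -0.0044, -0.0007])]
```

Next down to θ≈0.9.

apply_moves:
  deltas:
    - [-0.002,-0.005,0.003,0,-0.004,0]
    - [0,-0.005,0.002,0,0,0]
    - [0,-0.005,0.003,0,0,0]
    - [0,-0.005,0.003,0,0,0]
    - [0,0,0,0,0,0]

```text
time_s: 16.65
eef_pos: [0.5321, 0.1951, 0.1488]
tcp_rot: [3.14, 0.089, 0.001]
ft_force: [0.6, -1.1, 0.9]
gripper_width: 0.0
```

Run:
```python
from h import *
go(-.068,0,.149);snap(10);wsnap(10)
```

```text
t 16.65 tcp(house) [-0.069   0.      0.1488] F(house) [1.15 0.58 0.93] rel [array([-0.    ,  0.001 , -0.0002]), array([ 0.0003, -0.0005, -0.0002])]
```

View pics/side10.png

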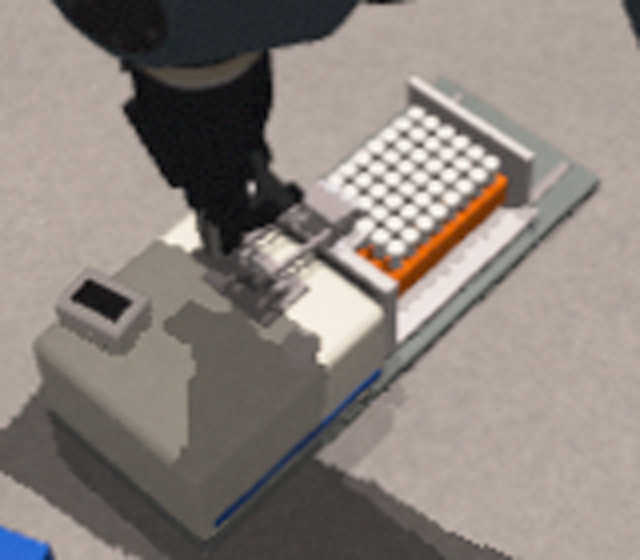

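View pics/w10.png

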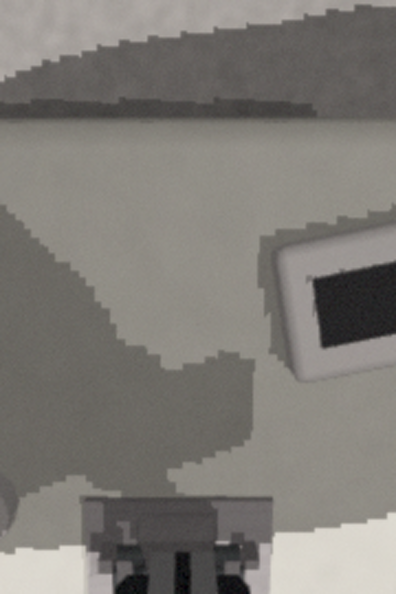

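apply_moves:
  deltas:
    - [0,-0.004,0.004,0,0,0]
    - [0,-0.004,0.004,0,0,0]
    - [0,-0.003,0.004,0,0,0]

```text
time_s: 17.18
eef_pos: [0.532, 0.2063, 0.1372]
tcp_rot: [-3.14, -0.087, -0.003]
ft_force: [-0.9, 0.1, 5.5]
gripper_width: -0.0
```

Run:
```python
from h import *
go(-.080,0,.137);snap(11)
```

```text
t 17.18 tcp(house) [-0.0802  0.0005  0.1372] F(house) [-0.15 -0.85  5.46] rel [array([-0.0005,  0.0002,  0.0002]), array([-0.0002, -0.002 , -0.0013])]
```

View pics/top11.png

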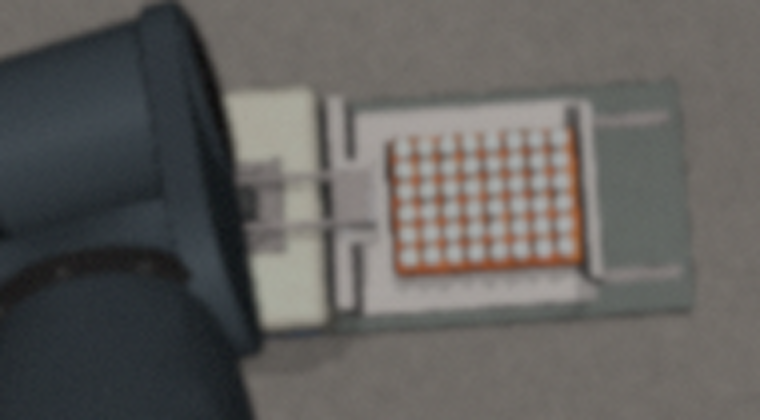

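Load (5.5 N) is building as expected; the carriage is being drawn in, so the claw is hooked. Continuing.

apply_moves:
  deltas:
    - [0,-0.003,0.004,0,-0.002,0]
    - [0,-0.002,0.004,0,0,0]
    - [0,-0.0015,0.004,0,0,0]

```text
time_s: 17.65
eef_pos: [0.5316, 0.2135, 0.1244]
tcp_rot: [-3.14, -0.088, 0.0]
ft_force: [-0.2, 0.5, 2.1]
gripper_width: 0.0001
```

apply_moves:
  deltas:
    - [0,-0.001,0.004,0,0,0]
    - [0,-0.001,0.004,0,0,0]

```text
time_s: 17.9
eef_pos: [0.5313, 0.2157, 0.1155]
tcp_rot: [-3.14, -0.088, 0.001]
ft_force: [0.3, 0.1, 1.4]
gripper_width: 0.0001
```

Run:
```python
from h import *
go(-.091,0,.112)
```

```text
t 17.9 tcp(house) [-0.0897  0.0004  0.1155] F(house) [-0.06  0.33  1.45] rel [array([-0.0004, -0.0013,  0.0035]), array([-0.0007,  0.0004, -0.0011])]
```

apply_moves:
  deltas:
    - [0,-0.001,0.003,0,0,0]
    - [0,0,0.003,0,0,0]

```text
time_s: 18.15
eef_pos: [0.5309, 0.2165, 0.1085]
tcp_rot: [-3.14, -0.088, 0.002]
ft_force: [-0.4, 0.3, -0.3]
gripper_width: 0.0002
```

apply_moves:
  deltas:
    - [0,0,0.002,0,0,0]

```text
time_s: 18.27
eef_pos: [0.5308, 0.2164, 0.1061]
tcp_rot: [3.14, 0.088, -0.003]
ft_force: [0.2, 0.6, 0.1]
gripper_width: 0.0002
```

apply_moves:
  deltas:
    - [0,0,0.0015,0,0,0]

```text
time_s: 18.4
eef_pos: [0.5309, 0.2164, 0.1049]
tcp_rot: [3.14, 0.088, -0.003]
ft_force: [-5.3, -1.2, 17.5]
gripper_width: -0.0
```

apply_moves:
  deltas:
    - [0,0,-0.005,0,0,0]
    - [0,0,-0.03,0,0,0]
    - [0,0,-0.05,0,0,0]
    - [0,0,-0.05,0,0,0]
    - [0,0.03,-0.05,0,0,0]
    - [0,0.06,-0.02,0,0,0]
    - [0,0.05,0,0,0,0]
    - [0,0,0,0,0,0]
    - [0,0,0,0,0,0]

```text
time_s: 19.52
eef_pos: [0.5389, 0.0737, 0.3184]
tcp_rot: [3.139, 0.089, 0.001]
ft_force: [0.4, 0.6, 0.3]
gripper_width: 0.0001
```

Run:
```python
from h import *
go(.056,0,.32); wsnap(12,190,0,370,190); snap(12)
```

```text
t 19.52 tcp(house) [ 5.260e-02 -1.000e-04  3.184e-01] F(house) [-0.61  0.39  0.28] rel [array([ 0.0001,  0.0034, -0.0016]), array([ 0.0014, -0.0009, -0.0001])]
```

View pics/w12.png

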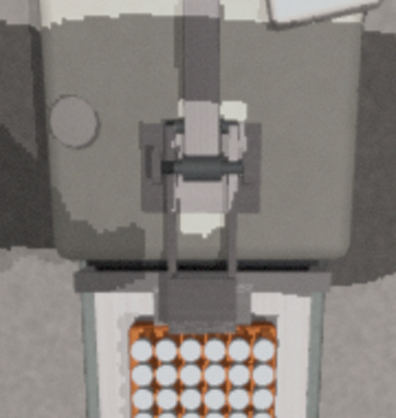

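View pics/side12.png

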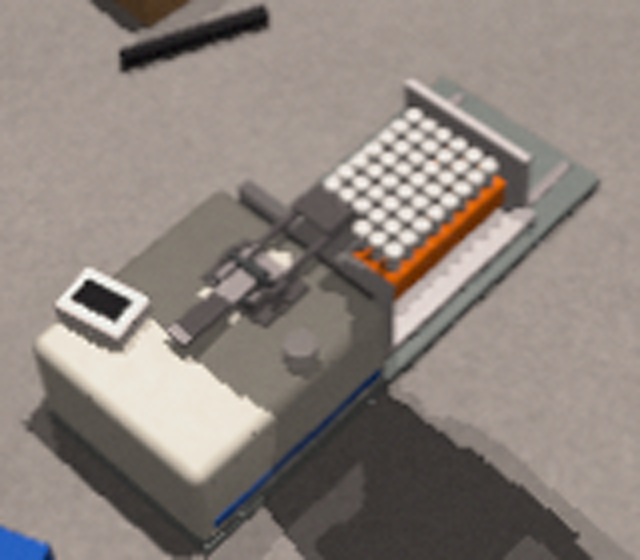

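Run:
```python
from h import *
c,s=loadw("w12.npz")
px=[[282,r] for r in range(2,160,5)]; P=cloud(c,px,s)
for p,q in zip(px,P): print(p,wh(q).round(4))
for n in("side12","top12"):
    c=load(n+".npz"); yy,xx=np.mgrid[195:335,140:345]; px=np.c_[xx.ravel(),yy.ravel()]; P=cloud(c,px)
    H=np.array([wh(p) for p in P]); m=(abs(H[:,1])<.006)&(H[:,0]<-.07)&(H[:,0]>-.116)&(H[:,2]>.085)
    print(n,H[m][np.argsort(H[m][:,0])][::4].round(4).tolist())
    m=(abs(H[:,1])<.05)&(H[:,2]>.06)&(H[:,2]<.08)&(H[:,0]>.14);print(n,"outer",H[m].mean(0),H[m].max(0))
    m=(abs(H[:,1])<.05)&(H[:,2]>.065)&(H[:,2]<.098)&(H[:,0]>.14);
```

```text
[282, 2] [-0.1108  0.001   0.1034]
[282, 7] [-0.1063  0.001   0.1048]
[282, 12] [-0.1024  0.001   0.1033]
[282, 17] [-0.0977  0.001   0.1056]
[282, 22] [-0.0934  0.001   0.1057]
[282, 27] [-0.089  0.001  0.106]
[282, 32] [-0.0851  0.001   0.1036]
[282, 37] [-0.0806  0.0009  0.1041]
[282, 42] [-0.0759  0.0009  0.1055]
[282, 47] [-0.0715  0.0009  0.1051]
[282, 52] [-0.067   0.0009  0.1051]
[282, 57] [-0.0625  0.0009  0.1041]
[282, 62] [-0.058   0.0009  0.1037]
[282, 67] [-0.0532  0.0009  0.1059]
[282, 72] [-0.0484  0.0009  0.1067]
[282, 77] [-0.0436  0.0009  0.1085]
[282, 82] [-0.0396  0.0009  0.0932]
[282, 87] [-0.0346  0.0009  0.0934]
[282, 92] [-0.0296  0.0009  0.0919]
[282, 97] [-0.0246  0.0009  0.09  ]
[282, 102] [-0.0195  0.0009  0.0911]
[282, 107] [-0.0143  0.0009  0.0895]
[282, 112] [-0.009   0.0009  0.089 ]
[282, 117] [-0.0035  0.0009  0.0859]
[282, 122] [0.0023 0.0009 0.0794]
[282, 127] [0.0054 0.0009 0.1087]
[282, 132] [0.0105 0.0009 0.1089]
[282, 137] [0.0156 0.0009 0.1094]
[282, 142] [0.021  0.0009 0.1084]
[282, 147] [0.0264 0.0009 0.1078]
[282, 152] [0.0416 0.0009 0.0453]
[282, 157] [0.0479 0.0008 0.0455]
side12 [[-0.1157, -0.001, 0.09], [-0.1144, -0.0012, 0.1017], [-0.1129, -0.0033, 0.1021], [-0.1121, -0.0043, 0.0894], [-0.1111, -0.002, 0.1073], [-0.1081, -0.0019, 0.104], [-0.1058, 0.0039, 0.1045], [-0.1027, 0.0035, 0.1057], [-0.1007, 0.0021, 0.105], [-0.097, 0.0025, 0.1049], [-0.0935, -0.0059, 0.0881], [-0.0904, 0.0027, 0.102], [-0.0892, -0.0036, 0.1067], [-0.0866, -0.0047, 0.1093], [-0.0834, 0.0028, 0.103], [-0.0806, 0.002, 0.1051], [-0.0779, 0.0049, 0.1038], [-0.0752, 0.0004, 0.1052], [-0.0711, 0.0017, 0.0998], [-0.07, -0.0048, 0.1047]]
side12 outer [1.53334459e-01 3.68110848e-05 6.81342263e-02] [0.16420944 0.04988368 0.07598821]
top12 []
top12 outer [ 0.15328949 -0.0003168   0.06956219] [0.16191636 0.04970386 0.07700138]
```

```bash
python3 -c "
from h import *
print(robot.get_state()['ft_force']); print(job_done())"
```

```text
[-0.28557054  0.22956835  0.08715415]
the job is handed in; nothing more can be done
None
```

The carriage is latched in the reader and the job was handed in at about 19.5 s, with the arm clear of everything.

- **Carriage:** I pushed it in against about 3 N of friction. The force then rose to 8.5 N at the seal, and I stopped there.
- **Claw and lever:** The lever started at about 1.29 rad, so one push from behind tipped the claw over and opened the lever to about 1.46 rad. The claw's lip dropped behind the keeper. I then swung the lever down, feeling about 5.5 N midway that faded past dead centre.

**Last checks:**
- The lever's top measured level at about 105 mm, which is fully down.
- The nose of the claw ended at about 29 mm from the docking face. With the 6 mm lip, that puts it against the keeper's outer face at about 23 mm.
- The carriage now stands about 1 mm out from the docking face, by depth readings that scatter by a millimetre or two.
- The timer and cap looked unmoved. I did not measure them or the other items again.

**Force peaks:** The force briefly reached about 18 N when the lever met its open stop, and 17.5 N at the closed stop. Both were sharper than I intended; the final pictures show no sign of harm.

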